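# Hang the work light on the bench stand by its snap hook

### The job

Hang the work light from the eye of the bench stand by its snap hook: push the hook's sprung gate against the ring until the ring forces it open and it snaps shut behind the ring, then let the light hang free. The boom may be clamped at any height, so feel for the ring gently, never pressing on the stand with more than 15 N, and leave the pots alone.

Things in the scene. Friction and masses are not known exactly. Their poses are not given: they have to be found in the camera images.
- light: Work light standing on the bench: grey drum 66 mm across, 88 mm high, white lens band, closed aluminium snap hook on top (160 mm in all), 0.23 to 0.46 kg. Origin: centre of the underside, z up. The hook lies in the light's x-z plane, 9 mm thick in y: spine at x = -30 mm, gate on the +x side, which must lead through the ring.
- gate (a joint): Angle of the hook's sprung steel gate (rad): 0 shut, 0.54 at its stop. A bar 6.4 mm thick, hinged at x 20, z 99 mm of the light, 39 mm long, free end just under the nose, opening only inwards (towards the spine). Pushed 34 mm above the hinge it starts at 4 N and takes 6.5 N at the stop; beyond that the force climbs steeply. It springs shut by itself.
- hook_spine (a point): Point on the hook's upright spine at which to grip it, across the light's y, fingers down: x -30, z 138 mm of the light, 22 mm below the hook's top. The spine measures 10 mm in x by 9 mm in y and runs from z 92 to 146 mm.
- hook_nose (a point): Underside of the hook's rounded nose (9 mm bar): x 20, z 139.5 mm of the light. The nose's inner face is at x 15.5 mm: the ring's bar has passed the nose only when its centre is at x under 12 mm, and then the light can be lowered. The hook's arch over the nose is 20 mm high at most.
- hook_crown (a point): Underside of the hook's arch at its highest: x 0, z 151 mm of the light. The lower bar of the ring comes to bear about here when the light hangs, its centre 3.5 mm below the arch. The arch falls 3 to 4 mm towards the nose and the spine.
- stand: Fixed bench stand: cast base 132 mm across, post 16 mm thick and 295 mm high at y +160 mm, boom 14 mm thick from it along -y to a steel eye bolt. Origin: on the bench straight below the eye, z up, x through the eye's hole. Eye: upright ring in the y-z plane, bar 7 mm thick, hole 28 mm, 42 mm outside. Its lower bar's centre is anywhere from 180 to 230 mm up: this is not measured.
- cup_a: Thrown white cup, 84 mm across, 95 mm high; origin at the centre of its underside. Leave it alone.
- cup_b: Thrown white cup, 76 mm across, 85 mm high; origin at the centre of its underside. Leave it alone.
- bowl: Thrown white bowl, 150 mm across, 60 mm high; origin at the centre of its underside. Leave it alone.
Not all that is in view belongs to the job. There is more than one size of the light; the one meant has the size given above.

How it is judged:
By the outcome, as a careful person would: the job done as asked, in the order asked, and still so for the second after the job is handed in, with the robot touching nothing.
It also fails if it takes over 72 s, if anything falls off the work surface, if the arm or the gripper's body presses on something with over 40 N, if the wrist force passes 120 N, or if a joint passes its speed limit or range.

### The arm

A 6-joint arm with a two-finger parallel gripper is mounted at the origin on the work surface. World frame = base frame: x ahead of the robot, y to its left, z up, the work surface at z = 0. Lengths are in m, angles in rad, forces in N, time in s.
With the tool pointing down it reaches from about 0.25 to 0.775 m from the base axis. Payload 4 kg.
Tool frame: the origin (TCP) lies at the very end of the fingers, on their centre line; the grasp point (between the pads) lies 19 mm behind it (tcp_to_grasp is the distance from the TCP to the grasp point, in m); z points along the fingers, y is the line along which they close (so a half turn about z gives the same grasp; the last joint's range is limited). The gripper opens to 94 mm and grips with 3 to 60 N. Pads are 16 mm wide; open, the fingers measure 119 mm over their backs; the gripper's body (75 mm by 177 mm) begins 78 mm behind the grasp point.
Start: joints at [-1.377, 0.087, 1.371, -0, 1.684, -0.103], TCP at [0.161, -0.526, 0.206] pointing down, gripper open.
Joint ranges: [-3.1, 3.1], [-0.76, 2.03], [0.27, 2.55], [-1.08, 4.22], [0.17, 2.65], [-2.57, 2.57]. Speed limits (rad/s): [2.79, 2.79, 3.14, 3.14, 3.14, 3.14].

### API

Orientations are given as [roll, pitch, yaw] about the fixed x, y, z axes, in that order (R = Rz(yaw) Ry(pitch) Rx(roll)).
In Python, from bench import * gives the robot as it stands.
- The arm moves only by the shell command python3 -m creep FILE, which reads ROWS from the file FILE. ROWS is 1 to 20 rows, parted by a bar, with the numbers parted by spaces; each row has 5 numbers: the finger opening in m, then dx, dy, dz in m, then a turn about the tool's z in rad; each row shifts and turns the commanded pose from where the row before left it, along the tool's axes as they then stand; what a row does not reach is not made up. A row lasts 1/12 s, in which the tool goes at most 0.0417 m and 0.125 rad, less where a joint would pass 70% of its speed; a pose out of reach is approached as far as the arm can. The fingers move at their own pace and stop on an object; the grip force is fixed at half the most. Time passes only in rows, so rows that do not move let the fingers close. It prints the time, the measured TCP pose, the force, the opening and the grip force at its end. Input that does not fit is refused with a message, and nothing moves.
- get_obs(): the state, without advancing time (a new reading comes with each control period).
- snapshot(name): name is "side" or "top" or "wrist"; returns a dict with "color" (420x560x3 uint8, blue, green, red), "fx", "fy", "cx", "cy" (pixels), "extrinsics" (4x4, takes a point from world to camera coordinates). Camera axes: x right, y down, z forward; pixel columns grow to the right and rows downward; lengths in m; the calibration is good to about 2 mm. A picture is of the moment at which its call begins. There is no depth.
- close_job(): hands the job in; it is judged then, once.
The state is a dict: "time": time; "joint_positions": joint angles; "qvel": joint speeds; "joint_torque": joint torques, N m; "tool_pos": TCP position; "ee_rot": TCP orientation; "wrist_force": force on the tool from outside, world axes, zero at the start; "wrist_torque": the same for the moment, N m; "width": finger opening in m; "finger_force": force on a finger pad.
Only numpy, scipy, OpenCV 4.12 (cv2) and the standard library are available. Lean on these libraries where they do the work, as an engineer would, in place of code of your own. Each camera call takes 0.05 s, during which the arm holds its last target. There are 200 camera calls.

## Working session

There is one attempt and no reset: what is moved stays moved. The work goes in short steps, Python scripts to look and compute and a shell command to move; the robot and the scene stay as the last step left them, time stands still between calls to the robot, and variables do not carry over. Pictures are saved under pics/ and viewed, at most 10 in all, crops included, and the job is handed in when it is done.

```bash
mkdir -p pics; python3 - <<'E'
from bench import *
import cv2,numpy as np
o=get_obs(); print({k:np.round(v,3).tolist() for k,v in o.items()})
for n in ("side","top"):
    s=snapshot(n); cv2.imwrite(f"pics/{n}0.png",s["color"]); np.savez(f"{n}.npz",**s)
    print(n,s["fx"],s["cx"],s["cy"],np.round(s["extrinsics"],4).tolist())
E
```

```text
{'time': 0.0, 'joint_positions': [-1.377, 0.088, 1.372, -0.0, 1.684, -0.103], 'qvel': [0.0, 0.001, 0.001, 0.0, -0.001, 0.001], 'joint_torque': [-0.001, -34.019, -30.243, 0.072, 0.033, -0.0], 'tool_pos': [0.161, -0.525, 0.204], 'ee_rot': [-3.139, -0.0, 0.297], 'wrist_force': [0.287, 0.089, -0.425], 'wrist_torque': [0.006, -0.023, -0.047], 'finger_force': 0.0, 'width': 0.095}
side 453.32825692417396 287.49850951636574 209.78300770381597 [[-0.9589, -0.2837, 0.005, 0.5389], [-0.1634, 0.5376, -0.8272, 0.2766], [0.232, -0.7941, -0.5618, 0.7823], [0.0, 0.0, 0.0, 1.0]]
top 444.6448543385034 269.1204180911133 214.12364070354968 [[0.0095, -0.9998, -0.0153, -0.139], [-0.9961, -0.0081, -0.0883, 0.5863], [0.0881, 0.016, -0.996, 0.9191], [0.0, 0.0, 0.0, 1.0]]
```

View pics/side0.png

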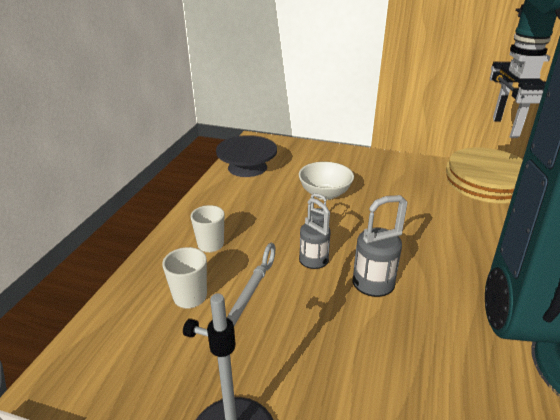

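View pics/top0.png

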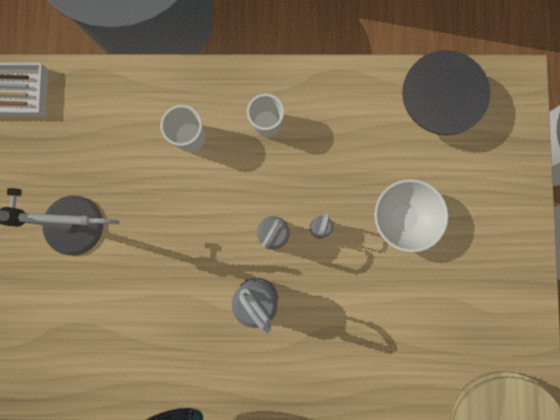

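```bash
python3 - <<'E'
import cv2,numpy as np
s=np.load("side.npz")["color"];t=np.load("top.npz")["color"]
a=cv2.resize(s[190:275,285:345],None,fx=7,fy=7,interpolation=cv2.INTER_CUBIC)  #420x595
b=cv2.resize(t[205:255,250:340],None,fx=4,fy=4,interpolation=cv2.INTER_CUBIC) #360x200
c=cv2.resize(s[235:295,220:290],None,fx=5,fy=5,interpolation=cv2.INTER_CUBIC)#350x300
m=np.zeros((600,790,3),np.uint8); m[:595,:420]=a; m[:200,425:785]=b; m[205:505,425:775]=c
d=cv2.resize(t[210:232,40:130],None,fx=4,fy=4,interpolation=cv2.INTER_CUBIC); m[510:598,425:785]=d
cv2.imwrite("pics/m1.png",m)
E
```

```text
(no output)
```

View pics/m1.png

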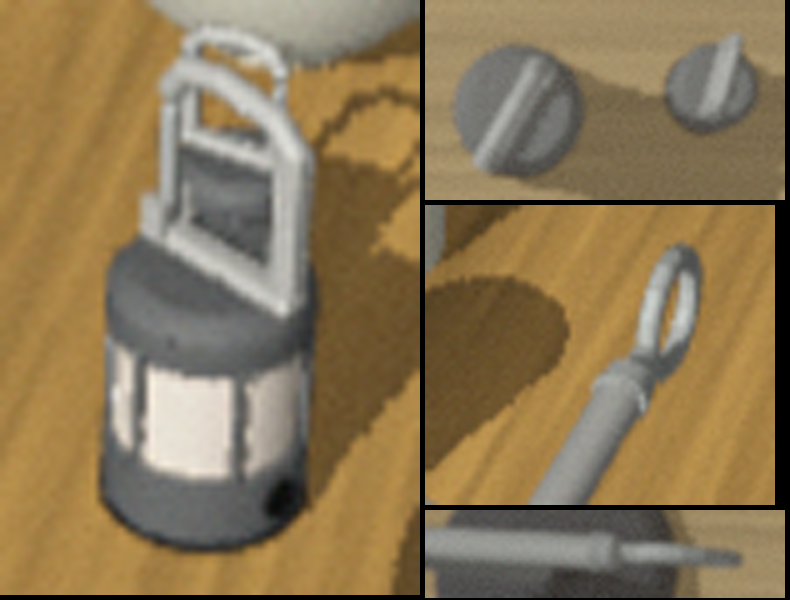

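```bash
cat > h.py <<'E'
import numpy as np
from scipy.spatial.transform import Rotation as R
def cam(n):
    s=np.load(n+".npz"); return s
def P(s):
    K=np.array([[s["fx"],0,s["cx"]],[0,s["fy"],s["cy"]],[0,0,1]]); return K@s["extrinsics"][:3]
def proj(s,p):
    q=P(s)@np.append(p,1); return q[:2]/q[2]
def tri(obs): # [(s,(u,v)),...]
    A=[];b=[]
    for s,(u,v) in obs:
        M=P(s)
        for r,c in ((0,u),(1,v)):
            w=(M[r]-c*M[2])/np.linalg.norm(M[2,:3]); A.append(w[:3]);b.append(-w[3])
    x=np.linalg.lstsq(np.array(A),np.array(b),rcond=None)[0]
    return x,[np.round(proj(s,x)-o,1).tolist() for s,o in obs]
def atz(s,uv,z):
    M=P(s);A=np.array([M[0]-uv[0]*M[2],M[1]-uv[1]*M[2]])
    return np.append(np.linalg.solve(A[:,:2],-A[:,3]-A[:,2]*z),z)
E
python3 - <<'E'
from h import *
S,T=cam("side"),cam("top")
pr=lambda n,x:print(n,np.round(x[0],4),x[1])
pr("spinetop",tri([(S,(328.3,211.4)),(T,(265.5,245.7))]))
pr("gate corner",tri([(S,(310.7,200)),(T,(279.5,221.25))]))
pr("ring ctr",tri([(S,(270.4,255.6)),(T,(105.5,221))]))
pr("ring tip",tri([(S,(273.5,252)),(T,(118.7,221.7))]))
print("drum top ctr",atz(T,(273.2,232.5),.088), "diam",np.linalg.norm(atz(T,(257.5,232.5),.07)-atz(T,(289,232.5),.07)))
print("base ctr side", atz(S,(285+203/7,190+490/7),0))
print("wid base", np.linalg.norm(atz(S,(285+103/7,190+490/7),0)-atz(S,(285+303/7,190+497/7),0)))
print("boom dir",atz(T,(30,218.),.24),atz(T,(85,220),.24),atz(T,(118.7,221.7),.24))
E
```

```text
spinetop [ 0.5165 -0.1299  0.1442] [[-1.0, -0.1], [0.2, 1.1]]
gate corner [ 0.5608 -0.1555  0.1478] [[-1.3, -0.2], [0.3, 1.5]]
ring ctr [0.5528 0.1345 0.2308] [[-1.8, -0.3], [0.3, 1.7]]
ring tip [0.5532 0.1156 0.2225] [[-1.2, -0.2], [0.2, 1.2]]
drum top ctr [ 0.54562445 -0.14320726  0.088     ] diam 0.063417675127772
base ctr side [ 0.54128073 -0.14003226  0.        ]
wid base 0.06407258425778883
boom dir [0.55886689 0.25712138 0.24      ] [0.55632357 0.16566387 0.24      ] [0.55398953 0.1098026  0.24      ]
```

```bash
echo '0.094 0 0 -0.017 0.117 | 0.094 0 0 -0.017 0.117 | 0.094 0 0 -0.017 0.117 | 0.094 0 0 -0.017 0.117 | 0.094 0 0 -0.017 0.117 | 0.094 0 0 -0.017 0.117 | 0.094 0 0 -0.017 0.117' > rows.txt && python3 -m creep rows.txt && echo '0.094 0.008 -0.037 0 0 | 0.094 0.008 -0.037 0 0 | 0.094 0.008 -0.037 0 0 | 0.094 0.008 -0.037 0 0 | 0.094 0.008 -0.037 0 0 | 0.094 0.008 -0.037 0 0 | 0.094 0.008 -0.037 0 0 | 0.094 0.008 -0.037 0 0 | 0.094 0.008 -0.037 0 0 | 0.094 0.008 -0.037 0 0 | 0.094 0.008 -0.037 0 0 | 0.094 0.008 -0.037 0 0 | 0.094 0 -0.036 0 0 | 0.094 0 -0.036 0 0 | 0.05 0 0 0 0 | 0.05 0 0 0 0' > rows.txt && python3 -m creep rows.txt
python3 - <<'E'
from bench import *
import cv2,numpy as np
s=snapshot("wrist"); cv2.imwrite("pics/w1.png",s["color"]); np.savez("w1.npz",**s)
print(np.round(s["extrinsics"],4).tolist(), s["fx"])
E
```

```text
time: 0.68
tool_pos: [0.1608, -0.5257, 0.3247]
ee_rot: [-3.141, 0.001, -0.528]
wrist_force: [-0.0, -0.1, -0.3]
width: 0.0941
finger_force: 0.0
time: 2.02
tool_pos: [0.5018, -0.125, 0.3236]
ee_rot: [3.141, 0.002, -0.518]
wrist_force: [0.4, -0.3, -0.7]
width: 0.0841
finger_force: 0.0
[[-0.495, -0.8689, 0.001, 0.1405], [-0.8418, 0.4799, 0.2471, 0.4275], [-0.2152, 0.1215, -0.969, 0.6278], [0.0, 0.0, 0.0, 1.0]] 312.1596944415089
```

View pics/w1.png

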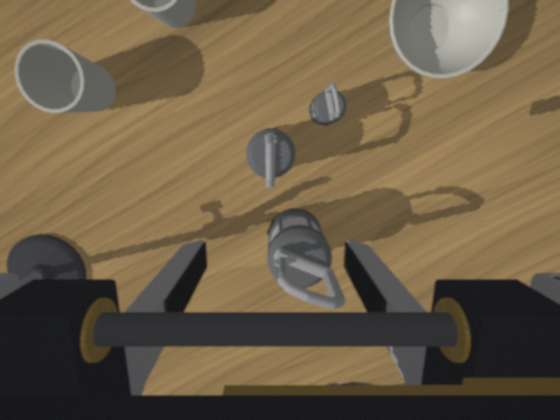

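```bash
python3 - <<'E'
from h import *
import cv2
W=cam("w1");S,T=cam("side"),cam("top")
for uv in ((269,183),(270.5,137)): print(atz(W,uv,.146))
print("drum",atz(W,(270.5,152),.088))
print("tcp down",[proj(W,np.array([.5018,-.125,z])) for z in (.3236,.146,.0)])
print(tri([(S,(328.3,211.4)),(T,(265.5,245.7)),(W,(269,183))]))
print(proj(W,np.array([.515,-.127,.14])))
cv2.imwrite("pics/w1c.png",cv2.resize(W["color"][120:200,235:315],None,fx=7,fy=7,interpolation=cv2.INTER_CUBIC))
E
```

```text
[ 0.52029123 -0.12669954  0.146     ]
[ 0.56398368 -0.15378769  0.146     ]
drum [ 0.54741357 -0.14340911  0.088     ]
tcp down [array([276.59319578, 254.59090803]), array([275.66835582, 197.43464189]), array([275.38051296, 179.64559303])]
(array([ 0.51713581, -0.12897584,  0.14456732]), [[-1.4, -0.1], [-0.4, 0.8], [3.1, 1.2]])
[271.56525313 185.99056371]
```

View pics/w1c.png

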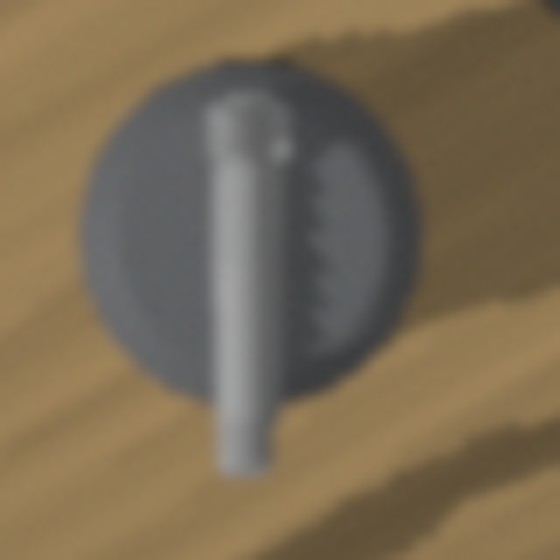

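```bash
echo '0.05 0.016 -0.006 0 0 | 0.05 0 0 0.034 0 | 0.05 0 0 0.034 0 | 0.05 0 0 0.034 0 | 0.05 0 0 0.034 0 | 0.05 0 0 0.034 0 | 0.05 0 0 0.034 0 | 0.05 0 0 0 0 | 0.05 0 0 0 0' > rows.txt && python3 -m creep rows.txt
python3 - <<'E'
from bench import *
import cv2,numpy as np
s=snapshot("wrist"); a=s["color"]
t=snapshot("side")["color"][160:300,260:380]
m=np.zeros((420,800,3),np.uint8);m[:,:420]=a[:,70:490];m[:,430:790]=cv2.resize(t,(360,420));cv2.imwrite("pics/w2.png",m)
E
```

```text
time: 2.82
tool_pos: [0.5162, -0.1303, 0.1188]
ee_rot: [3.14, 0.005, -0.525]
wrist_force: [-0.1, -0.2, 0.7]
width: 0.05
finger_force: 0.0
```

View pics/w2.png

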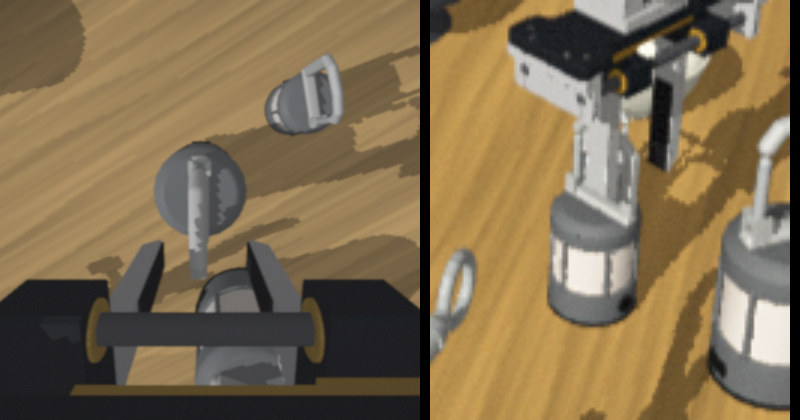

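```bash
python3 - <<'E'
from h import *
W=cam("w1");y=-.518;c=np.array([.5018,-.125,.3236]);tx=np.array([np.cos(y),np.sin(y),0])
for d in(-.005,0,.005):print(proj(W,c+tx*d+[0,0,.027]))
E
```

```text
[276.88735418 282.38541156]
[276.90285597 273.72829563]
[276.91859188 264.94044025]
```

```bash
echo '0.05 0.002 -0.0045 0 0 | 0.05 0 0 0 0 | 0 0 0 0 0 | 0 0 0 0 0 | 0 0 0 0 0 | 0 0 0 0 0 | 0 0 0 0 0 | 0 0 0 0 0 | 0 0 0 0 0 | 0 0 0 0 0' > rows.txt && python3 -m creep rows.txt
```

```text
time: 3.75
tool_pos: [0.5221, -0.1265, 0.1203]
ee_rot: [3.141, 0.0, -0.522]
wrist_force: [0.0, 0.8, 0.0]
width: 0.0086
finger_force: 30.0
```

```bash
echo '0 0 0 -0.01 0 | 0 0 0 -0.01 -0.08 | 0 0 0 -0.01 -0.08 | 0 0 0 -0.01 -0.08 | 0 0 0 0 -0.08 | 0 0 0 0 -0.08 | 0 0 0 0 -0.09' > rows.txt && python3 -m creep rows.txt && echo '0 -0.003 -0.01 0 0 | 0 -0.0065 -0.0185 0 0 | 0 -0.0065 -0.0185 0 0 | 0 -0.0065 -0.0185 0 0 | 0 -0.0065 -0.0185 0 0 | 0 -0.0065 -0.0185 0 0 | 0 -0.0065 -0.0185 0 0 | 0 -0.0065 -0.0185 0 0 | 0 -0.0065 -0.0185 0 0 | 0 -0.0065 -0.0185 0 0 | 0 -0.0065 -0.0185 0 0 | 0 -0.0065 -0.0185 0 0 | 0 -0.0065 -0.0185 0 0 | 0 -0.0065 -0.0185 0 0 | 0 -0.003 -0.01 0 0 | 0 0 0 0 0 | 0 0 0 0 0' > rows.txt && python3 -m creep rows.txt
python3 - <<'E'
from bench import *
import cv2,numpy as np
s=snapshot("wrist"); a=s["color"]; np.savez("w3.npz",**s)
S=snapshot("side"); np.savez("s3.npz",**S);t=S["color"][150:350,180:370]
m=np.zeros((600,800,3),np.uint8);m[:380,:400]=a[:380,80:480];m[:400,400:780]=cv2.resize(t,(380,400),interpolation=cv2.INTER_CUBIC);cv2.imwrite("pics/w3.png",m)
E
```

```text
time: 4.33
tool_pos: [0.522, -0.1264, 0.1605]
ee_rot: [-3.141, 0.001, -0.028]
wrist_force: [-0.6, -0.3, -3.0]
width: 0.0092
finger_force: 30.0
time: 5.75
tool_pos: [0.4399, 0.1368, 0.1604]
ee_rot: [3.141, 0.0, -0.032]
wrist_force: [0.3, -0.2, -2.6]
width: 0.009
finger_force: 30.0
```

View pics/w3.png

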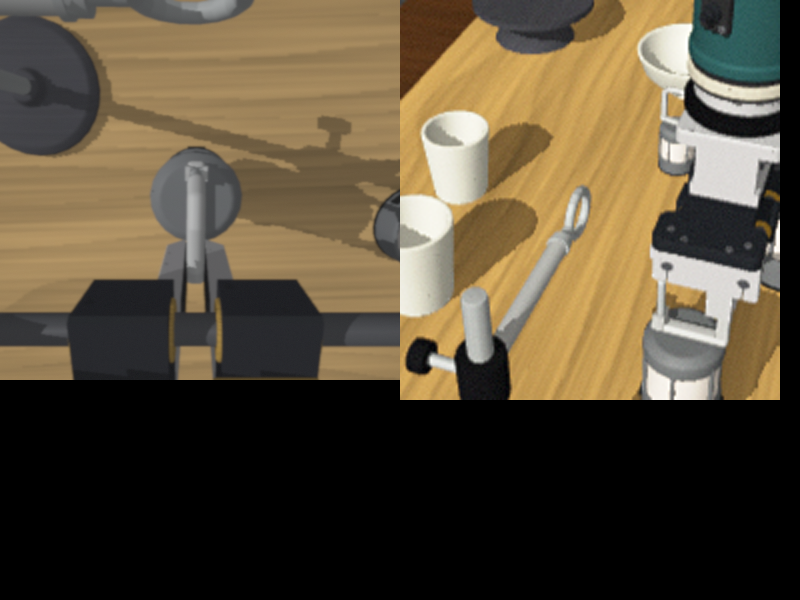

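```bash
echo '0 0.01 0.01 0 0 | 0 0.015 0.01 0 0 | 0 0.01 0 0 0 | 0 0 0 0 0 | 0 0 0 0 0 | 0 0 0 0 0' > rows.txt && python3 -m creep rows.txt && python3 - <<'E'
from bench import *
import numpy as np
np.savez("wa.npz",**snapshot("wrist"))
E
echo '0 0 -0.01 0 0 | 0 0 -0.015 0 0 | 0 0 -0.01 0 0 | 0 0 0 0 0 | 0 0 0 0 0 | 0 0 0 0 0' > rows.txt && python3 -m creep rows.txt && python3 - <<'E'
from bench import *
import numpy as np,cv2
np.savez("wb.npz",**snapshot("wrist"))
m=np.zeros((600,800,3),np.uint8)
for i,n in enumerate("ab"):
    a=np.load(f"w{n}.npz")["color"]; m[i*300:i*300+290]=cv2.resize(a[0:145,100:500],(800,290),interpolation=cv2.INTER_CUBIC)
cv2.imwrite("pics/wab.png",m)
E
```

```text
time: 6.35
tool_pos: [0.4741, 0.1157, 0.1602]
ee_rot: [-3.141, 0.001, -0.033]
wrist_force: [-0.0, 0.5, -2.6]
width: 0.0088
finger_force: 30.0
time: 6.9
tool_pos: [0.4755, 0.1507, 0.1604]
ee_rot: [3.141, 0.0, -0.032]
wrist_force: [-0.4, -0.4, -2.7]
width: 0.0092
finger_force: 30.0
```

View pics/wab.png

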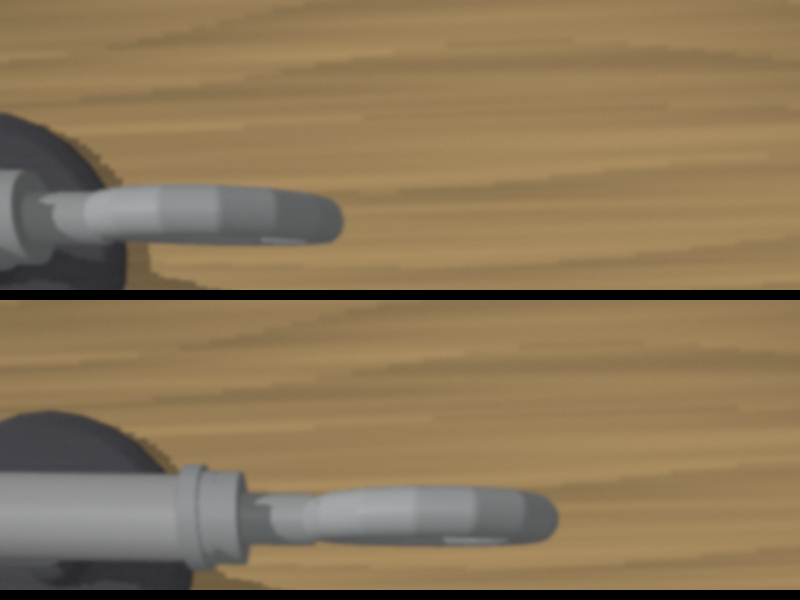

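```bash
python3 - <<'E'
from h import *
A,B,S,T=[cam(n) for n in("wa","wb","side","top")]
print("tip",tri([(A,(271.5,110.5)),(B,(379,109))]))
print("top facet2",tri([(A,(209,107)),(B,(336.5,107.5))]))
print("top facet1",tri([(A,(180,106.5)),(B,(307.5,107.5))]))
print("top facet3",tri([(A,(238.5,108)),(B,(364,108.3))]))
print("collar end-left",tri([(A,(107.5,109)),(B,(220.5,108.5))]))
for zc in np.arange(.215,.245,.005):
  e=0
  # ring outer circle fit: extent in A,B,T
  th=np.linspace(0,2*np.pi,200)
  out=[]
  for yc in (.135,.138,.141,.144):
    c=np.array([.553,yc,zc]); pts=np.array([c+[0.,.021*np.cos(t),.021*np.sin(t)] for t in th])
    out.append((yc,)+tuple(round(float(f(np.array([proj(s,p)[0] for p in pts]))),1) for s,f in((A,max),(B,max),(T,max)))+
      tuple(np.round([proj(S,p)[1] for p in pts],1)[[np.argmin([proj(S,p)[1] for p in pts]),np.argmax([proj(S,p)[1] for p in pts])]]))
  print(round(zc,3),out)
E
```

```text
tip (array([0.55378701, 0.11507433, 0.23229577]), [[-0.0, -1.1], [0.0, 1.1]])
top facet2 (array([0.55379236, 0.13208832, 0.24867284]), [[-0.0, -0.1], [-0.0, 0.1]])
top facet1 (array([0.55411798, 0.14008344, 0.24857283]), [[-0.0, 0.2], [0.0, -0.2]])
top facet3 (array([0.55340502, 0.12413275, 0.24738308]), [[-0.0, -0.2], [0.0, 0.2]])
collar end-left (array([0.55536111, 0.16605653, 0.2368638 ]), [[-0.0, -0.5], [0.0, 0.5]])
0.215 [(0.135, 274.9, 369.4, 122.1, np.float64(249.8), np.float64(277.4)), (0.138, 267.0, 361.1, 120.4, np.float64(251.0), np.float64(278.7)), (0.141, 259.2, 352.9, 118.6, np.float64(252.2), np.float64(280.0)), (0.144, 251.4, 344.7, 116.9, np.float64(253.5), np.float64(281.4))]
0.22 [(0.135, 274.9, 373.6, 121.1, np.float64(247.2), np.float64(274.9)), (0.138, 266.7, 364.9, 119.4, np.float64(248.4), np.float64(276.2)), (0.141, 258.5, 356.3, 117.6, np.float64(249.6), np.float64(277.5)), (0.144, 250.4, 347.8, 115.9, np.float64(250.9), np.float64(278.9))]
0.225 [(0.135, 274.9, 378.2, 120.1, np.float64(244.6), np.float64(272.4)), (0.138, 266.3, 369.2, 118.3, np.float64(245.
[... 294 characters left out ...]
71.2)), (0.141, 257.0, 364.3, 115.5, np.float64(244.4), np.float64(272.5)), (0.144, 248.1, 354.9, 113.7, np.float64(245.6), np.float64(273.8))]
0.235 [(0.135, 274.8, 389.0, 118.0, np.float64(239.3), np.float64(267.3)), (0.138, 265.4, 378.9, 116.2, np.float64(240.5), np.float64(268.6)), (0.141, 256.1, 368.9, 114.4, np.float64(241.7), np.float64(269.9)), (0.144, 246.8, 359.0, 112.6, np.float64(242.9), np.float64(271.2))]
0.24 [(0.135, 274.8, 395.3, 116.9, np.float64(236.6), np.float64(264.7)), (0.138, 264.9, 384.7, 115.1, np.float64(237.8), np.float64(266.0)), (0.141, 255.1, 374.1, 113.3, np.float64(239.0), np.float64(267.3)), (0.144, 245.4, 363.5, 111.5, np.float64(240.2), np.float64(268.7))]
```

```bash
echo '0 0.01 0.002 0.001 0 | 0 0.01 0.003 0.001 0 | 0 0.01 0.003 0.001 0 | 0 0.01 0.003 0.001 0 | 0 0.009 0.002 0.001 0 | 0 0 0 0 0 | 0 0 0 0 0 | 0 0 0 0 0 | 0 0 0 0 0' > rows.txt && python3 -m creep rows.txt && echo '0 0 0 -0.002 0 | 0 0 0 -0.002 0 | 0 0 0 -0.002 0 | 0 0 0 -0.001 0 | 0 0 0 0 0 | 0 0 0 0 0' > rows.txt && python3 -m creep rows.txt
```

```text
time: 7.7
tool_pos: [0.5239, 0.1362, 0.1555]
ee_rot: [-3.142, 0.0, -0.032]
wrist_force: [0.1, 0.8, -3.9]
width: 0.0087
finger_force: 30.0
time: 8.2
tool_pos: [0.5243, 0.1361, 0.1627]
ee_rot: [3.142, -0.0, -0.032]
wrist_force: [0.1, -0.3, -4.0]
width: 0.0088
finger_force: 30.0
```

```bash
echo '0 0 0 -0.001 0 | 0 0 0 -0.001 0 | 0 0 0 0 0' > rows.txt && python3 -m creep rows.txt && echo '0 0 0 -0.001 0 | 0 0 0 0 0 | 0 0 0 0 0' > rows.txt && python3 -m creep rows.txt
```

```text
time: 8.45
tool_pos: [0.5243, 0.1361, 0.1646]
ee_rot: [3.142, -0.0, -0.032]
wrist_force: [-0.8, -0.6, -2.2]
width: 0.009
finger_force: 30.0
time: 8.7
tool_pos: [0.5243, 0.1361, 0.1655]
ee_rot: [3.142, -0.0, -0.032]
wrist_force: [0.3, 0.5, -2.8]
width: 0.0084
finger_force: 30.0
```

```bash
echo '0 0 0 -0.001 0 | 0 0 0 0 0' > rows.txt && python3 -m creep rows.txt && echo '0 0 0 -0.001 0 | 0 0 0 0 0' > rows.txt && python3 -m creep rows.txt
```

```text
time: 8.87
tool_pos: [0.5243, 0.1361, 0.1666]
ee_rot: [3.142, -0.0, -0.032]
wrist_force: [0.2, 0.5, -2.4]
width: 0.0088
finger_force: 30.0
time: 9.03
tool_pos: [0.5243, 0.1361, 0.1677]
ee_rot: [3.142, -0.0, -0.032]
wrist_force: [0.2, -0.4, -3.1]
width: 0.0085
finger_force: 30.0
```

```bash
echo '0 0 0 -0.001 0 | 0 0 0 0 0' > rows.txt && python3 -m creep rows.txt|grep -E 'pos|wrist'
```

```text
tool_pos: [0.5242, 0.1361, 0.1686]
wrist_force: [0.3, 0.4, -3.2]
```

```bash
echo '0 0 0 -0.001 0 | 0 0 0 0 0' > rows.txt && python3 -m creep rows.txt|grep -E 'pos|wrist'; echo '0 0 0 0 0' > rows.txt && python3 -m creep rows.txt|grep -E 'pos|wrist'
```

```text
tool_pos: [0.5239, 0.136, 0.1688]
wrist_force: [0.4, 0.6, -5.6]
tool_pos: [0.5239, 0.136, 0.1689]
wrist_force: [-0.2, -0.1, -6.2]
```

```bash
echo '0 0 0 -0.001 0 | 0 0 0 0 0' > rows.txt && python3 -m creep rows.txt|grep -E 'pos|wrist';  echo '0 0 0 0 0' > rows.txt && python3 -m creep rows.txt|grep -E 'pos|wrist'
```

```text
tool_pos: [0.5236, 0.136, 0.1693]
wrist_force: [0.3, 0.4, -8.6]
tool_pos: [0.5236, 0.136, 0.1693]
wrist_force: [0.6, 1.3, -9.2]
```

```bash
echo '0 0 0 0.003 0 | 0 0 0 0.004 0 | 0 -0.008 0 0 0 | 0 -0.01 0 0 0 | 0 -0.01 0 0 0 | 0 -0.01 0 0 0 | 0 0 0 -0.01 0 | 0 0 0 -0.01 0 | 0 0 0 -0.01 0 | 0 0 0 -0.005 0 | 0 0 0 0 0 | 0 0 0 0 0 | 0 0 0 0 0 | 0 0 0 0 0' > rows.txt && python3 -m creep rows.txt
python3 - <<'E'
from bench import *
import numpy as np,cv2
a=snapshot("wrist")["color"];t=snapshot("side")["color"]
m=np.zeros((580,800,3),np.uint8);m[:,:400]=cv2.resize(a[0:290,176:376],(400,580));m[:,400:]=cv2.resize(t[180:325,220:320],(400,580),interpolation=cv2.INTER_CUBIC)
cv2.imwrite("pics/pre.png",m)
E
```

```text
time: 10.87
tool_pos: [0.486, 0.1372, 0.1976]
ee_rot: [3.141, 0.002, -0.032]
wrist_force: [-0.0, -0.4, -3.2]
width: 0.0089
finger_force: 30.0
```

View pics/pre.png

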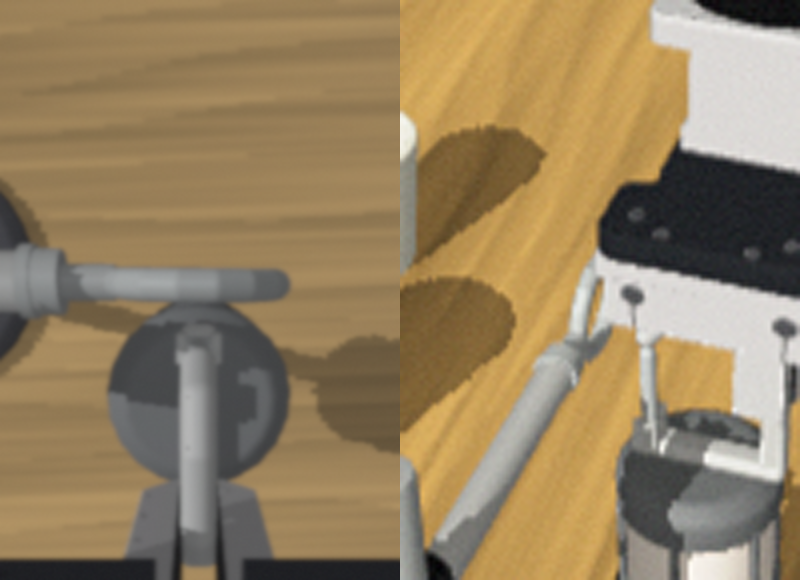

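```bash
echo '0 0 0 -0.002 0 | 0 0.004 0 0 0 | 0 0.003 0 0 0 | 0 0 0 0 0 | 0 0 0 0 0' > rows.txt && python3 -m creep rows.txt|grep -E 'pos|wrist'; for i in 1; do echo '0 0.001 0 0 0 | 0 0.001 0 0 0 | 0 0 0 0 0' > rows.txt && python3 -m creep rows.txt|grep -E 'pos|wrist';done
```

```text
tool_pos: [0.4934, 0.137, 0.2003]
wrist_force: [-0.2, -0.4, -3.2]
tool_pos: [0.4954, 0.137, 0.2004]
wrist_force: [-0.8, -0.1, -3.5]
```

```bash
echo '0 0.001 0 0 0 | 0 0.001 0 0 0 | 0 0 0 0 0' > rows.txt && python3 -m creep rows.txt|grep -E 'pos|wrist'; echo '0 0.001 0 0 0 | 0 0 0 0 0' > rows.txt && python3 -m creep rows.txt|grep -E 'pos|wrist'
```

```text
tool_pos: [0.4974, 0.1369, 0.2004]
wrist_force: [-0.1, 0.1, -4.1]
tool_pos: [0.4984, 0.1369, 0.2005]
wrist_force: [0.9, -0.0, -2.5]
```

```bash
echo '0 0.001 0 0 0 | 0 0 0 0 0' > rows.txt && python3 -m creep rows.txt|grep -E 'pos|wrist'; echo '0 0.001 0 0 0 | 0 0 0 0 0' > rows.txt && python3 -m creep rows.txt|grep -E 'pos|wrist'; echo '0 0.001 0 0 0 | 0 0 0 0 0' > rows.txt && python3 -m creep rows.txt|grep -E 'pos|wrist'
```

```text
tool_pos: [0.4994, 0.1368, 0.2004]
wrist_force: [0.6, -0.2, -3.8]
tool_pos: [0.5, 0.1368, 0.2004]
wrist_force: [-1.4, 0.2, -2.4]
tool_pos: [0.5003, 0.1368, 0.2003]
wrist_force: [-4.2, 0.3, -2.5]
```

```bash
echo '0 0.002 0 0 0 | 0 0 0 0 0' > rows.txt && python3 -m creep rows.txt|grep -E 'pos|wrist'; echo '0 0.002 0 0 0 | 0 0 0 0 0' > rows.txt && python3 -m creep rows.txt|grep -E 'pos|wrist'; echo '0 0.002 0 0 0 | 0 0 0 0 0' > rows.txt && python3 -m creep rows.txt|grep -E 'pos|wrist'
```

```text
tool_pos: [0.5027, 0.1368, 0.2002]
wrist_force: [-4.5, 0.2, -2.2]
tool_pos: [0.5049, 0.1367, 0.2002]
wrist_force: [-5.5, -0.0, -2.1]
tool_pos: [0.5069, 0.1366, 0.2002]
wrist_force: [-5.0, 0.8, -3.4]
```

```bash
echo '0 0.002 0 0 0 | 0 0 0 0 0' > rows.txt && python3 -m creep rows.txt|grep -E 'pos|wrist'; echo '0 0.002 0 0 0 | 0 0 0 0 0' > rows.txt && python3 -m creep rows.txt|grep -E 'pos|wrist'; echo '0 0.002 0 0 0 | 0 0 0 0 0' > rows.txt && python3 -m creep rows.txt|grep -E 'pos|rot|wrist'
```

```text
tool_pos: [0.5088, 0.1366, 0.2001]
wrist_force: [-5.6, -0.1, -3.7]
tool_pos: [0.5106, 0.1366, 0.1999]
wrist_force: [-5.3, 0.6, -2.7]
tool_pos: [0.5125, 0.1365, 0.1998]
ee_rot: [3.141, 0.002, -0.032]
wrist_force: [-4.8, 0.0, -4.1]
```

```bash
echo '0 0.002 0 0 0 | 0 0 0 0 0' > rows.txt && python3 -m creep rows.txt|grep -E 'pos|wrist'; echo '0 0.002 0 0 0 | 0 0 0 0 0' > rows.txt && python3 -m creep rows.txt|grep -E 'pos|wrist'; echo '0 0.001 0 0 0 | 0 0 0 0 0' > rows.txt && python3 -m creep rows.txt|grep -E 'pos|wrist'
```

```text
tool_pos: [0.5144, 0.1364, 0.1997]
wrist_force: [-6.4, 1.4, -4.6]
tool_pos: [0.5163, 0.1364, 0.1994]
wrist_force: [-5.2, 0.9, -4.5]
tool_pos: [0.5171, 0.1363, 0.1994]
wrist_force: [-5.7, 0.3, -4.0]
```

```bash
echo '0 0.001 0 0 0 | 0 0 0 0 0' > rows.txt && python3 -m creep rows.txt|grep -E 'pos|wrist'; echo '0 0 0 0.002 0 | 0 0 0 0.002 0 | 0 0 0 0 0' > rows.txt && python3 -m creep rows.txt|grep -E 'pos|wrist'; echo '0 0 0 0.002 0 | 0 0 0 0.002 0 | 0 0 0 0 0' > rows.txt && python3 -m creep rows.txt|grep -E 'pos|wrist'
```

```text
tool_pos: [0.518, 0.1363, 0.1993]
wrist_force: [-5.3, 0.3, -4.8]
tool_pos: [0.5181, 0.1362, 0.1944]
wrist_force: [-3.5, -0.1, -9.5]
tool_pos: [0.5208, 0.1361, 0.193]
wrist_force: [0.1, 0.2, -3.2]
```

```bash
echo '0 0.002 0 0.001 0 | 0 0.002 0 0.001 0 | 0 0.001 0 0.001 0 | 0 0 0 0 0' > rows.txt && python3 -m creep rows.txt|grep -E 'pos|wrist'; echo '0 0 0 0.001 0 | 0 0 0 0.001 0 | 0 0 0 0 0' > rows.txt && python3 -m creep rows.txt|grep -E 'pos|wrist'
```

```text
tool_pos: [0.5248, 0.136, 0.1896]
wrist_force: [-1.0, 0.2, -3.2]
tool_pos: [0.5241, 0.136, 0.1872]
wrist_force: [-0.5, 0.6, -3.2]
```

```bash
echo '0 0 0 0.001 0 | 0 0 0 0 0' > rows.txt && python3 -m creep rows.txt|grep -E 'pos|wrist'; echo '0 0 0 0.001 0 | 0 0 0 0 0' > rows.txt && python3 -m creep rows.txt|grep -E 'pos|wrist'
```

```text
tool_pos: [0.5241, 0.1361, 0.1862]
wrist_force: [0.3, -0.4, -4.2]
tool_pos: [0.5241, 0.1361, 0.1852]
wrist_force: [0.5, 0.1, -2.7]
```

```bash
echo '0 0 0 0.001 0 | 0 0 0 0 0' > rows.txt && python3 -m creep rows.txt|grep -E 'pos|wrist'; echo '0 0 0 0.0007 0 | 0 0 0 0 0' > rows.txt && python3 -m creep rows.txt|grep -E 'pos|wrist'
```

```text
tool_pos: [0.5244, 0.1361, 0.1848]
wrist_force: [-0.4, 0.2, -2.3]
tool_pos: [0.5246, 0.1361, 0.1846]
wrist_force: [-1.4, 0.4, 0.8]
```

```bash
echo '0.03 0 0 0 0 | 0.03 0 0 0 0 | 0.03 0 0 0 0 | 0.03 0 0 0 0 | 0.03 0 0 0 0 | 0.03 0 0 0 0' > rows.txt && python3 -m creep rows.txt; echo '0.03 -0.002 0 -0.005 0 | 0.03 -0.005 0 -0.01 0 | 0.03 -0.005 0 -0.015 0 | 0.03 -0.01 0 -0.02 0 | 0.03 -0.015 0 -0.02 0 | 0.03 -0.03 0 -0.02 0 | 0.03 -0.035 0 0 0 | 0.03 -0.035 0 0 0 | 0.03 0 0 0 0 | 0.03 0 0 0 0 | 0.03 0 0 0 0 | 0.03 0 0 0 0 | 0.03 0 0 0 0 | 0.03 0 0 0 0 | 0.03 0 0 0 0 | 0.03 0 0 0 0 | 0.03 0 0 0 0 | 0.03 0 0 0 0 | 0.03 0 0 0 0 | 0.03 0 0 0 0' > rows.txt && python3 -m creep rows.txt
echo '0.03 0 0 0 0 | 0.03 0 0 0 0 | 0.03 0 0 0 0 | 0.03 0 0 0 0 | 0.03 0 0 0 0 | 0.03 0 0 0 0 | 0.03 0 0 0 0 | 0.03 0 0 0 0 | 0.03 0 0 0 0 | 0.03 0 0 0 0 | 0.03 0 0 0 0 | 0.03 0 0 0 0 | 0.03 0 0 0 0 | 0.03 0 0 0 0 | 0.03 0 0 0 0 | 0.03 0 0 0 0 | 0.03 0 0 0 0 | 0.03 0 0 0 0 | 0.03 0 0 0 0 | 0.03 0 0 0 0' > rows.txt && python3 -m creep rows.txt >/dev/null
python3 - <<'E'
from bench import *
import numpy as np,cv2
t=snapshot("side")["color"];a=snapshot("top")["color"]
m=np.zeros((600,800,3),np.uint8);m[:600,:440]=cv2.resize(t[200:350,210:320],(440,600),interpolation=cv2.INTER_CUBIC);m[:420,450:800]=cv2.resize(a[180:264,60:130],(350,420),interpolation=cv2.INTER_CUBIC)
cv2.imwrite("pics/end.png",m)
E
```

```text
time: 16.47
tool_pos: [0.5243, 0.1361, 0.1838]
ee_rot: [3.142, -0.0, -0.032]
wrist_force: [-0.2, 0.2, 0.5]
width: 0.0296
finger_force: 0.0
time: 18.13
tool_pos: [0.3873, 0.1405, 0.2738]
ee_rot: [3.142, -0.0, -0.032]
wrist_force: [-0.1, -0.5, 0.1]
width: 0.0301
finger_force: 0.0
```

View pics/end.png

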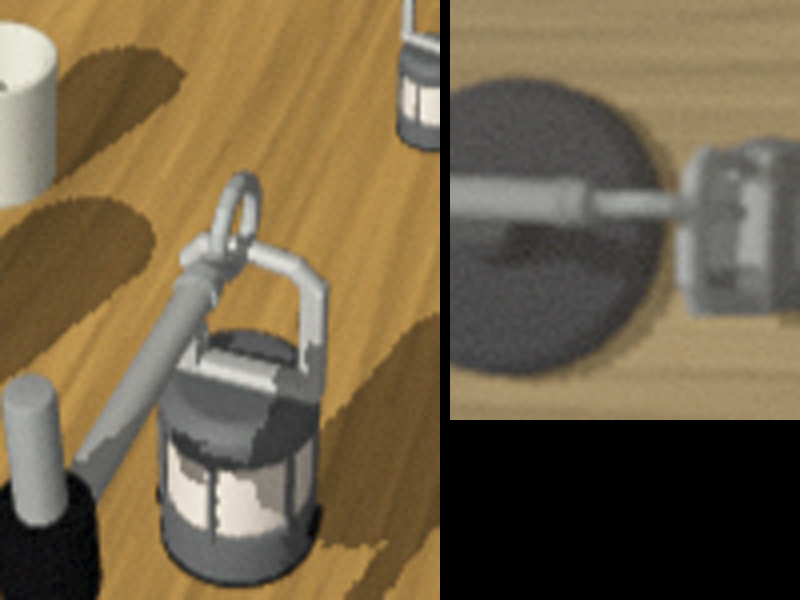

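The side view shows the light hanging by its hook from the ring, with the ring's lower bar under the arch at about (235,255). The gripper is clear of it.

```bash
echo '0.03 0 0 0 0 | 0.03 0 0 0 0 | 0.03 0 0 0 0 | 0.03 0 0 0 0 | 0.03 0 0 0 0 | 0.03 0 0 0 0 | 0.03 0 0 0 0 | 0.03 0 0 0 0 | 0.03 0 0 0 0 | 0.03 0 0 0 0 | 0.03 0 0 0 0 | 0.03 0 0 0 0 | 0.03 0 0 0 0 | 0.03 0 0 0 0 | 0.03 0 0 0 0 | 0.03 0 0 0 0 | 0.03 0 0 0 0 | 0.03 0 0 0 0 | 0.03 0 0 0 0 | 0.03 0 0 0 0' > rows.txt && python3 -m creep rows.txt >/dev/null; python3 -c "
from bench import *
print(close_job())"
```

```text
the job is handed in; nothing more can be done
None
```

The work light hangs free from the eye by its snap hook, and I handed the job in at about 21 s of the 72 s. The sudden force drop as the ring passed showed the gate closing behind it; I did not confirm it by eye. The wrist sensor never showed more than about 7 N on the stand, and the pots were not touched.

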